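# Scrape the table griddle clear and hold its ignition dial

## Task

Get the griddle ready and light it: take the scraper block, sweep all four left-over chips off the plate into the griddle's crumb trough with it, never with the fingers, and stand the scraper upright back on the table. Then turn the spring-return dial anticlockwise past its first two clicks to the third, the ignition position, and keep it there: you finish while still holding the dial against its spring. Leave the jar and the tumbler where they stand.

Things in the scene. Friction and masses are not known exactly. Their poses are not given: they have to be found in the camera images.
- griddle: Table-top gas griddle, fixed, 270 mm (its x) by 450 (y), 90 high. Origin: centre of its footprint on the table; x points to its rear, z up. From y = -225 to -110 mm: steel gas deck, top at z = 90, the dial at x = -75, y = -167.5; behind it (x -23 to 127) a cartridge cover 8 mm high with a catch 13 mm high. Then the dark cooking plate, then at the +y end the crumb trough.
- plate_mid (a point): Centre of the flat cooking plate, on its top (z = 78 mm); axes as the griddle's. The plate spans x +-115 mm between a front and a rear rim, y +-120 mm. The rims and the deck at its -y end stand 12 mm above it. Its +y edge has no rim: there it drops straight into the crumb trough.
- trough_mid (a point): Middle of the crumb trough's floor (z = 12 mm); axes as the griddle's. The open trough is inside x +-119 mm, y +-45 mm: at -45 the upright side below the plate's open edge (66 mm high), at +45 the outer wall; outer and end walls are 58 mm high.
- scraper: Scraper block, loose, about 0.24 kg, standing on its steel shoe. Shoe 120 mm (its x) by 34 (y) by 4, metal block over it to z = 28, then an upright black plastic grip ridge 76 (x) by 24 (y), z = 28 to 73. Origin: centre of the underside, z up. Pinch the ridge across its 24 mm (fingers closing along y); it sweeps long side first.
- chip0: One of four alike left-over fried sweet-potato chips, hard, loose, 42 x 22 x 13 mm (its x, y, z), about 12 g, lying on the griddle plate at any yaw. Origin: centre of its underside.
- chip1: One of four alike left-over fried sweet-potato chips, hard, loose, 42 x 22 x 13 mm (its x, y, z), about 12 g, lying on the griddle plate at any yaw. Origin: centre of its underside.
- chip2: One of four alike left-over fried sweet-potato chips, hard, loose, 42 x 22 x 13 mm (its x, y, z), about 12 g, lying on the griddle plate at any yaw. Origin: centre of its underside.
- chip3: One of four alike left-over fried sweet-potato chips, hard, loose, 42 x 22 x 13 mm (its x, y, z), about 12 g, lying on the griddle plate at any yaw. Origin: centre of its underside.
- dial_grip (a point): Height to grip on the axis of the black dial, 30 mm above the deck (z = 120 mm). The dial turns about the vertical: a skirt of 26 mm radius, 8 mm high, its top 18 mm below this point, carries a grip bar 50 mm long (point x) by 14 thick (y), from there to 12 mm above the point. Off: bar along the griddle's x, white line and pointer nose to its front (-x). The point turns with the dial.
- dial (a joint): Angle of the dial in rad, 0 = off, growing anticlockwise from above. Clicks at 0.40 (one pip on the deck), 0.80 (two pips) and 1.20 (three pips: ignition); stop at 1.26. A spring pulls it back to 0 from anywhere when let go, with 0.08 N m at the start to 0.2 N m at the third click; the clicks add up to 0.05 N m.
- sugar_jar: Bystander: lidded white ceramic sugar jar, 92 mm across, 118 mm high; it stands on one side of the griddle and the scraper on the other, which is which varies. Origin: centre of its underside.
- tumbler: Bystander: purple plastic tumbler, 74 mm across the rim, 115 mm high, standing 95 to 110 mm beyond the jar (from centre to centre). Origin: centre of its underside.
Things that resemble listed ones, but are neither listed nor needed, are in the scene too. What is shaped like the chip0 but blue is not meant. Of the things shaped like the scraper, the steel one is meant.

How it is judged:
By the outcome, as a careful person would: the job done as asked, in the order asked, and still so for the second after the job is handed in, while the arm keeps its last pose, push and grip.
It also fails if it takes over 72 s, if anything falls off the work surface, if the arm or the gripper's body presses on something with over 40 N, if the wrist force passes 120 N, or if a joint passes its speed limit or range.

## Robot

A 6-joint arm with a two-finger parallel gripper is mounted at the origin on the work surface. World frame = base frame: x ahead of the robot, y to its left, z up, the work surface at z = 0. Lengths are in mm, angles in rad, forces in N, time in s.
With the tool pointing down it reaches from about 375 to 975 mm from the base axis. Payload 3.8 kg.
Tool frame: the origin (TCP) lies midway between the tips of the shut fingers; the grasp point (between the pads) lies 19 mm behind it; z points along the fingers, y is the line along which they close (so a half turn about z gives the same grasp; the last joint's range is limited). The gripper opens to 85 mm and grips with 20 to 120 N. Pads are 22 mm wide; open, the fingers measure 114 mm over their backs; the gripper's body (76 mm by 85 mm) begins 54 mm behind the grasp point. The pads swing forward as they close: fully open they stand 13 mm farther back than shut.
Start: joints at [-1.209, 0.264, 1.604, -0, 1.274, -0.037], TCP at [262.105, -622.028, 231.28] pointing down, gripper open.
Joint ranges: [-2.63, 2.63], [-0.94, 2.18], [0.31, 2.57], [-1.31, 4.45], [0, 2.66], [-2.55, 2.55]. Speed limits (rad/s): [2.57, 2.57, 3.14, 3.14, 3.14, 3.14].

## Interface

Orientations are given as a unit quaternion [x, y, z, w].
In Python, from plant import * gives the robot as it stands.
- The arm moves only by the tool arm_command, never from a script. Its argument "moves" is a list of rows, each a list of 4 numbers: the shift along the tool's x, y, z normalised to -1 to 1, where 1 is 20 mm, then the turn about the tool's z normalised to -1 to 1, where 1 is 1.5 rad. In form: [[dx, dy, dz, yaw], ...]. A call has 1 to 5 rows; each row shifts and turns the commanded pose from where the row before left it, along the tool's axes as they then stand; what a row does not reach is not made up. A row lasts 1/12 s, in which the tool goes at most 41.7 mm and 7.16 degrees, less where a joint would pass 70% of its speed; a pose out of reach is approached as far as the arm can. A call with a number of a shift or a turn outside -1 to 1 is refused whole. A call with a gripper value outside its range is refused whole. "hand" is the closure, from -1 (fully open) to 1 (shut), set as the call begins (left out, the last holds). The fingers move at their own pace and stop on an object; the grip force is fixed at half the most. Time passes only in rows, so rows that do not move let the fingers close. It gives the time, the measured TCP pose, the force, the opening and the grip force at its end, in the units of the state.
- read_state(): the state, without advancing time (a new reading comes with each control period).
- get_image(name): name is "scene" or "top" or "wrist"; returns a dict with "pixels" (384x512x3 uint8, red, green, blue), "K" (3x3 intrinsics, pixels), "k1" (the pictures are not rectified: a ray, as slopes to the right and down, at radius r is drawn at 1 + k1 r^2 times it, then the intrinsics apply), "rvec" (rotation vector, rad) and "tvec" (3), from world to camera coordinates, as OpenCV has them. Camera axes: x right, y down, z forward; pixel columns grow to the right and rows downward; lengths in mm; the calibration is good to about 2 mm. A picture is of the moment at which its call begins. There is no depth.
- finish_job(): hands the job in; it is judged then, once.
The state is a dict: "time_s": time; "q": joint angles; "joint_vel": joint speeds; "joint_torque": joint torques, N m; "position": TCP position; "orientation": TCP orientation; "force": force on the tool from outside, world axes, zero at the start; "torque": the same for the moment, N m; "finger_gap": finger opening in mm; "grip_force": force on a finger pad.
Only numpy, scipy, OpenCV 4.12 (cv2) and the standard library are available. Lean on these libraries where they do the work, as an engineer would, in place of code of your own. Each camera call takes 0.05 s, during which the arm holds its last target. There are 200 camera calls.

## Working session

There is one attempt and no reset: what is moved stays moved. The work goes in short steps, Python scripts to look and compute and a tool call to move; the robot and the scene stay as the last step left them, time stands still between calls to the robot, and variables do not carry over. Pictures are saved under pics/ and viewed, at most 10 in all, crops included, and the job is handed in when it is done.

Besides the shell and the picture viewer there is one more tool, called after "Emit:" by a JSON object that holds its "name" and its "arguments". arm_command: Moves the arm, as the interface text tells. Its arguments: {"type":"object","properties":{"moves":{"type":"array"},"hand":{"type":"number"}},"required":["moves"]}

```bash
mkdir -p pics; ls; cat > h.py <<'E'
from plant import *
import numpy as np, cv2
def save(name,fn):
    im=get_image(name); np.savez('pics/'+fn+'.npz',**im)
    cv2.imwrite('pics/'+fn+'.png',im['pixels'][:,:,::-1]); return im
def load(fn): return dict(np.load('pics/'+fn+'.npz'))
def w(im,u,v,z):
    K=np.array(im['K']); k1=float(im['k1'])
    x,y=cv2.undistortPoints(np.array([[[u,v]]],float),K,np.array([k1,0,0,0,0]))[0,0]
    R,_=cv2.Rodrigues(np.array(im['rvec'],float)); t=np.array(im['tvec'],float).ravel()
    d=R.T@[x,y,1]; c=-R.T@t
    return c+d*(z-c[2])/d[2]
def proj(im,p):
    return cv2.projectPoints(np.array(p,float).reshape(-1,3),np.array(im['rvec'],float),np.array(im['tvec'],float),np.array(im['K']),np.array([float(im['k1']),0,0,0,0]))[0][:,0]
E
python3 - <<'E'
from h import *
a=save('top','top0');b=save('scene','scene0')
o=np.vstack([a['pixels'],b['pixels']])[:,:,::-1]
cv2.imwrite('pics/both0.png',cv2.resize(np.hstack([a['pixels'],b['pixels']])[:,:,::-1],(800,300)))
cv2.imwrite('pics/top0b.png',cv2.resize(a['pixels'][:,:,::-1],(800,600),interpolation=cv2.INTER_CUBIC))
cv2.imwrite('pics/scene0b.png',cv2.resize(b['pixels'][:,:,::-1],(800,600),interpolation=cv2.INTER_CUBIC))
print(a['K'],a['k1'],a['tvec'],read_state())
E
```

```text
pics
[[422.68991518   0.         256.79761104]
 [  0.         422.68991518 196.72547077]
 [  0.           0.           1.        ]] 0.02067096219907978 [  55.66621423  486.48250074 1528.11002429] {'time_s': 0.1, 'q': array([-1.20888935e+00,  2.64670625e-01,  1.60522410e+00,  1.76771290e-06,
        1.27372130e+00, -3.68979449e-02]), 'joint_vel': array([ 0.00166591, -0.00036025, -0.00288474, -0.00116589, -0.00312833,
       -0.00108084]), 'joint_torque': array([ 3.73553266e-04, -5.16707110e+01, -3.68590307e+01, -8.11646942e-05,
        6.30837225e-03,  1.11137015e-05]), 'position': array([ 261.88075376, -621.4128812 ,  230.09858204]), 'orientation': array([ 9.80184665e-01,  1.98083313e-01, -1.62847607e-04, -9.98496592e-04]), 'force': array([-0.05866637, -0.80887317,  0.06941802]), 'torque': array([ 0.03413091, -0.00334388,  0.02743621]), 'grip_force': 0.0, 'finger_gap': 85.33419942090029}
```

View pics/top0b.png

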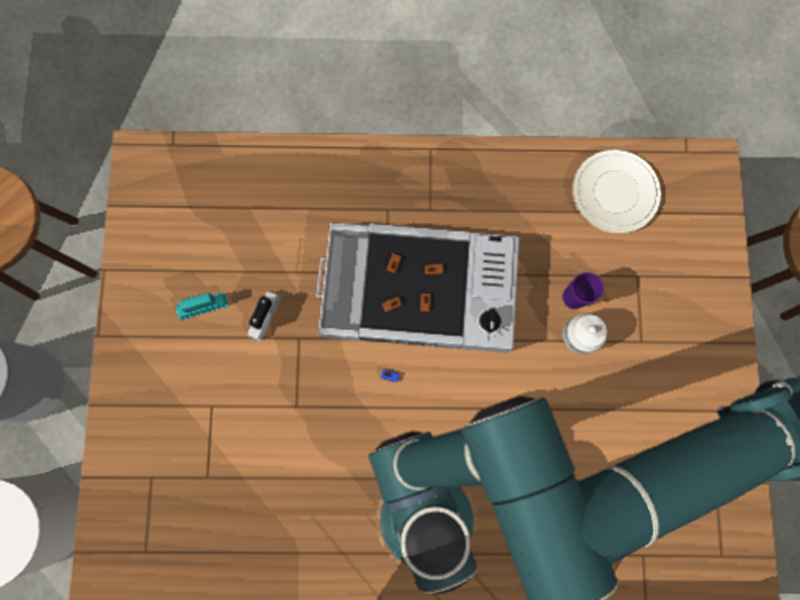

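View pics/scene0b.png

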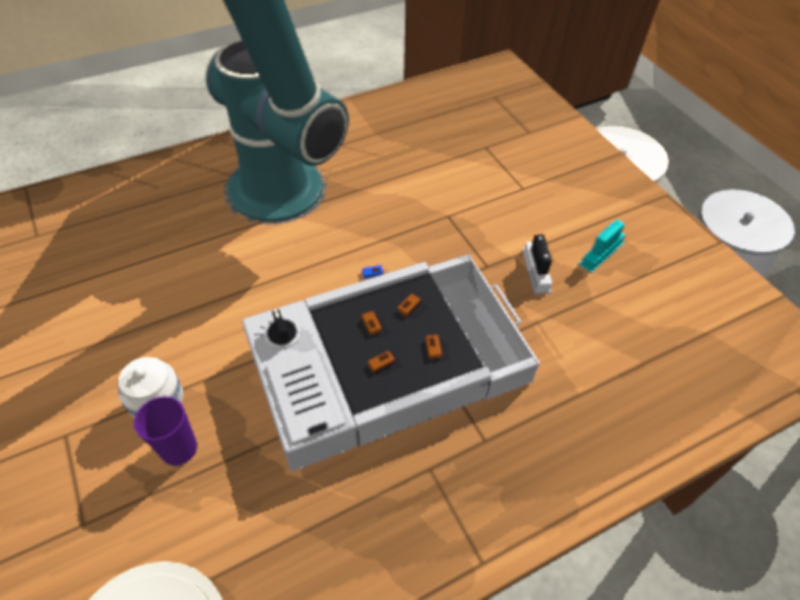

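The top view (800x600 px) shows the griddle at (420,287), with the dial at (490,320) and the trough on the left at (345,285). There are four orange chips at (394,262), (433,268), (391,303) and (426,301), plus a blue decoy at (391,376).

Two things are scraper-shaped: a teal one at (200,305) and a steel one with a black grip at (264,315). The steel one fits the description, so I'll confirm it in a crop.

```bash
python3 - <<'E'
from h import *
a=load('top0')
s=512/800
c=a['pixels'][135:235,105:345][:,:,::-1]
cv2.imwrite('pics/crop0.png',cv2.resize(c,None,fx=3.3,fy=3.3,interpolation=cv2.INTER_CUBIC))
for n,u,v,z in [('plTL',330,224,90),('plTR',518,236,90),('BL',320,335,90),('BR',514,349,90),('scr',264,315,70),('dial',490,320,130),('jar',586,330,118),('tum',583,290,115),('teal',200,303,70)]:
    print(n,w(a,u*s,v*s,z).round(0))
E
```

```text
plTL [676. 230.  90.]
plTR [ 652. -214.   90.]
BL [411. 246.  90.]
BR [ 383. -198.   90.]
scr [460. 380.  70.]
dial [ 443. -138.  130.]
jar [ 425. -357.  118.]
tum [ 518. -355.  115.]
teal [487. 529.  70.]
```

View pics/crop0.png

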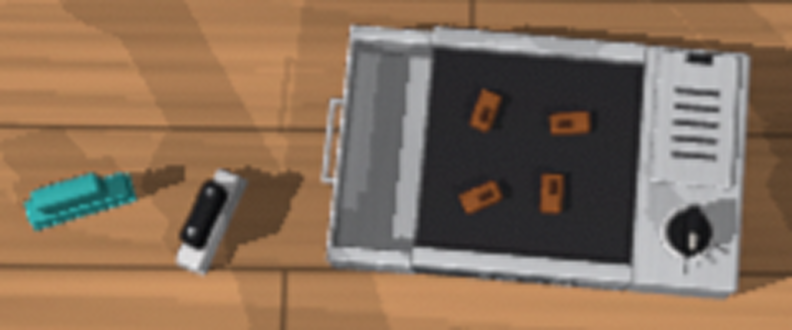

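The crop confirms it: the steel block with the black grip is at crop (208,218) and the other one is entirely teal. Next I'll fit the poses.

```bash
cat > fit.py <<'E'
from h import *
from scipy.optimize import least_squares
def fit(im,px,obj,x0):
    px=np.array(px,float);obj=np.array(obj,float)
    def pts(p):
        c,s=np.cos(p[2]),np.sin(p[2]); o=obj.copy()
        o[:,0]=c*obj[:,0]-s*obj[:,1]+p[0];o[:,1]=s*obj[:,0]+c*obj[:,1]+p[1];return o
    r=least_squares(lambda p:(proj(im,pts(p))-px).ravel(),x0,x_scale=[10,10,.1],loss='soft_l1')
    return r.x,(proj(im,pts(r.x))-px)
E
python3 - <<'E'
from fit import *
a=load('top0')
C=lambda L:np.array(L)/3.3-.35+[105,135]
px=C([(748,55),(738,293),(350,28),(328,262),(437,47),(643,65),(418,247),(630,263),(688,230)])
obj=[(135,-225,90),(-135,-225,90),(135,225,70),(-135,225,70),(115,130,78),(115,-110,78),(-115,130,78),(-115,-110,78),(-75,-167.5,132)]
p,r=fit(a,px,obj,[530,15,.05]);print('griddle',p.round(3));print(r.round(1).tolist())
g=p; c,s=np.cos(g[2]),np.sin(g[2]);R=np.array([[c,-s],[s,c]])
np.save('g.npy',g)
for n,q in zip('0123',C([(487,111),(570,123),(481,197),(552,194)])):
    P=w(a,*q,91)[:2]; print('chip',n,P.round(0),'plate frame',(R.T@(P-g[:2])-[0,10]).round(0))
px=C([(228,168),(246,178),(177,262),(200,274)])
for q in px: print(w(a,*q,28).round(0))
for q in C([(215,184),(194,246),(205,215)]): print('ridge',w(a,*q,73).round(0))
E
```

```text
griddle [ 5.34295e+02  1.94010e+01 -7.30000e-02]
[[0.5, -0.5], [-0.1, -0.0], [0.1, -0.6], [-0.7, -0.2], [-1.5, 0.2], [0.6, 0.1], [-1.5, 0.7], [0.5, 1.3], [1.7, -0.7]]
chip 0 [583.  78.] plate frame [44. 52.]
chip 1 [570. -14.] plate frame [ 38. -40.]
chip 2 [486.  84.] plate frame [-53.  51.]
chip 3 [490.   6.] plate frame [-43. -26.]
[528. 373.  28.]
[517. 352.  28.]
[420. 425.  28.]
[406. 399.  28.]
ridge [501. 378.  73.]
ridge [431. 398.  73.]
ridge [466. 387.  73.]
```

Emit:
{"name": "arm_command", "arguments": {"moves": [[1, -0.72, 0, 0], [1, -0.72, 0, 0], [1, -0.72, 0, 0], [1, -0.72, 0, 0], [1, -0.72, 0, 0]], "hand": -1}}

```text
time_s: 0.52
position: [326.4, -515.5, 230.5]
orientation: [0.98, 0.198, -0.0, -0.001]
force: [0.2, 0.0, -0.6]
finger_gap: 85.3
grip_force: 0.0
```

Emit:
{"name": "arm_command", "arguments": {"moves": [[1, -0.72, 0, 0], [1, -0.72, 0, 0], [1, -0.72, 0, 0], [1, -0.72, 0, 0], [1, -0.72, 0, 0]]}}

```text
time_s: 0.93
position: [390.7, -410.3, 230.7]
orientation: [0.98, 0.198, -0.0, -0.0]
force: [0.3, 0.1, -0.5]
finger_gap: 85.6
grip_force: 0.0
```

Emit:
{"name": "arm_command", "arguments": {"moves": [[1, -0.72, 0, 0], [1, -0.72, 0, 0], [1, -0.72, 0, 0], [1, -0.72, 0, 0], [1, -0.72, 0, 0]]}}

```text
time_s: 1.35
position: [454.8, -305.1, 230.8]
orientation: [0.98, 0.198, -0.0, -0.0]
force: [-0.8, 0.1, -0.2]
finger_gap: 85.1
grip_force: 0.0
```

Emit:
{"name": "arm_command", "arguments": {"moves": [[1, -0.72, 0, 0], [1, -0.72, 0, 0], [1, -0.72, 0, 0], [1, -0.72, 0, 0], [1, -0.72, 0, 0]]}}

```text
time_s: 1.77
position: [519.0, -200.0, 230.8]
orientation: [0.98, 0.198, -0.0, -0.0]
force: [0.5, -1.3, -0.9]
finger_gap: 85.7
grip_force: 0.0
```

Emit:
{"name": "arm_command", "arguments": {"moves": [[0.48, -0.96, 0, 0], [0.48, -0.96, 0, 0], [0.48, -0.96, 0, 0], [0.48, -0.96, 0, 0], [0.48, -0.96, 0, 0]]}}

```text
time_s: 2.18
position: [525.4, -93.0, 230.7]
orientation: [0.98, 0.198, -0.0, -0.0]
force: [-0.8, 0.4, -0.3]
finger_gap: 85.4
grip_force: 0.0
```

Emit:
{"name": "arm_command", "arguments": {"moves": [[0.48, -0.96, 0, 0], [0.48, -0.96, 0, 0], [0.48, -0.96, 0, 0], [0.48, -0.96, 0, 0], [0.48, -0.96, 0, 0]]}}

```text
time_s: 2.6
position: [532.3, 14.0, 230.8]
orientation: [0.98, 0.198, -0.0, -0.0]
force: [0.5, 0.5, -1.1]
finger_gap: 85.2
grip_force: 0.0
```

Emit:
{"name": "arm_command", "arguments": {"moves": [[0, 0, 0, -0.08], [0, 0, 0, -0.08], [0, 0, 0, -0.08], [0, 0, 0, -0.08], [0, 0, 0, -0.08]]}}

```text
time_s: 3.02
position: [532.4, 13.1, 230.7]
orientation: [0.876, 0.482, -0.0, -0.0]
force: [-0.6, -0.1, -0.5]
finger_gap: 85.4
grip_force: 0.0
```

Emit:
{"name": "arm_command", "arguments": {"moves": [[0, 0, 0, -0.08], [0, 0, 0, -0.08], [0, 0, 0, -0.08], [0, 0, 0, -0.08], [0, 0, 0, -0.08]]}}

```text
time_s: 3.43
position: [532.3, 13.0, 230.7]
orientation: [0.695, 0.719, -0.0, -0.0]
force: [-0.3, 0.8, -0.2]
finger_gap: 85.2
grip_force: 0.0
```

Emit:
{"name": "arm_command", "arguments": {"moves": [[0, 0, 0, -0.08], [0, 0, 0, -0.08], [0, 0, 0, -0.08], [0, 0, 0, -0.08], [0, 0, 0, -0.08]]}}

```text
time_s: 3.85
position: [532.4, 12.9, 230.7]
orientation: [0.451, 0.892, -0.0, -0.0]
force: [0.4, 0.2, 0.6]
finger_gap: 85.1
grip_force: 0.0
```

Emit:
{"name": "arm_command", "arguments": {"moves": [[0, 0, 0, -0.08], [0, 0, 0, -0.08], [0, 0, 0, -0.08], [0, 0, 0, -0.08], [0, 0, 0, -0.08]]}}

```text
time_s: 4.27
position: [532.3, 12.9, 230.7]
orientation: [0.168, 0.986, -0.0, -0.001]
force: [0.3, -0.8, 0.1]
finger_gap: 85.4
grip_force: 0.0
```

Emit:
{"name": "arm_command", "arguments": {"moves": [[0.58, 0.98, 0, 0], [0.58, 0.98, 0, 0], [0.58, 0.98, 0, 0], [0.58, 0.98, 0, 0], [0.58, 0.98, 0, 0]]}}

```text
time_s: 4.68
position: [510.4, 125.5, 230.8]
orientation: [0.171, 0.985, -0.0, -0.0]
force: [-0.3, 0.4, 0.2]
finger_gap: 85.5
grip_force: 0.0
```

Emit:
{"name": "arm_command", "arguments": {"moves": [[0.58, 0.98, 0, 0], [0.58, 0.98, 0, 0], [0.58, 0.98, 0, 0], [0.58, 0.98, 0, 0], [0.58, 0.98, 0, 0]]}}

```text
time_s: 5.1
position: [488.7, 237.4, 230.8]
orientation: [0.171, 0.985, -0.0, -0.0]
force: [0.3, -0.6, -1.6]
finger_gap: 85.4
grip_force: 0.0
```

Emit:
{"name": "arm_command", "arguments": {"moves": [[0.58, 0.98, 0, 0], [0.58, 0.98, 0, 0], [0.58, 0.98, 0, 0], [0.58, 0.98, 0, 0], [0.58, 0.98, 0, 0]]}}

```text
time_s: 5.52
position: [467.0, 349.2, 230.7]
orientation: [0.17, 0.985, -0.0, -0.0]
force: [-0.1, 0.3, 0.4]
finger_gap: 85.2
grip_force: 0.0
```

Emit:
{"name": "arm_command", "arguments": {"moves": [[0, 0, 0, 0], [0, 0, 0, 0]]}}

```text
time_s: 5.68
position: [467.1, 349.0, 230.6]
orientation: [0.169, 0.986, -0.001, -0.0]
force: [0.6, -0.5, 0.5]
finger_gap: 85.6
grip_force: 0.0
```

```bash
python3 - <<'E'
from h import *
a=save('wrist','w1'); cv2.imwrite('pics/w1b.png',cv2.resize(a['pixels'][:,:,::-1],(800,600),interpolation=cv2.INTER_CUBIC))
save('top','top1')
print(read_state()['position'],read_state()['q'])
E
```

```text
[467.49262681 347.67064149 230.74967863] [ 5.96985028e-01  9.14530774e-02  1.80638022e+00 -5.04475594e-04
  1.24497728e+00 -6.31082855e-01]
```

View pics/w1b.png

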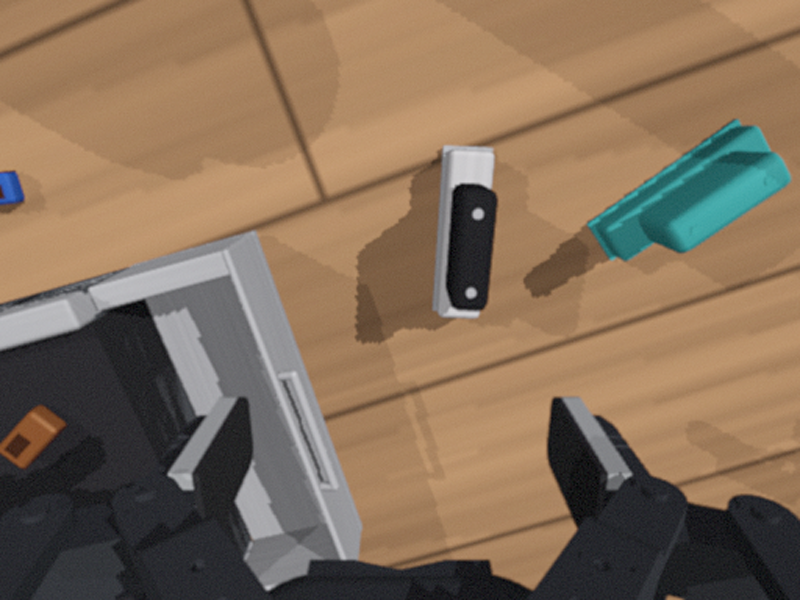

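The wrist view shows the steel scraper at about (466,230), with rivets on its ridge top at (478,213) and (471,292), and block top corners at (444,147), (494,148), (433,315) and (478,317). The trough's wall corner is at (255,235).

```bash
python3 - <<'E'
from h import *
a=load('w1'); s=.64
f=lambda u,v,z:w(a,u*s-.2,v*s-.2,z)[:2].round(0)
print('riv',f(478,213,73),f(471,292,73))
for u,v in [(444,147),(494,148),(433,315),(478,317)]: print('blk',f(u,v,28),f(u,v,4))
for u,v in [(470,185),(468,309)]: print('ridge end',f(u,v,73))
g=np.load('g.npy');c,sn=np.cos(g[2]),np.sin(g[2]);P=lambda x,y,z:[g[0]+c*x-sn*y,g[1]+sn*x+c*y,z]
print((proj(a,[P(-135,225,70),P(135,225,70),P(-115,130,78)])/s).round(0))
print('trough corner',f(255,235,70))
E
```

```text
riv [448. 404.] [492. 386.]
blk [409. 399.] [410. 401.]
blk [420. 430.] [422. 433.]
blk [515. 357.] [524. 355.]
blk [527. 386.] [537. 387.]
ridge end [431. 404.]
ridge end [502. 381.]
[[222. 246.]
 [353. 583.]
 [ 86. 319.]]
trough corner [417. 275.]
```

Emit:
{"name": "arm_command", "arguments": {"moves": [[0.23, 0.68, 0, 0.009], [0.23, 0.68, 0, 0.009], [0.22, 0.68, 0, 0.009], [0, 0, 0.97, 0], [0, 0, 0.97, 0]]}}

```text
time_s: 6.2
position: [470.8, 391.6, 193.9]
orientation: [0.191, 0.982, 0.001, 0.001]
force: [-0.4, -0.8, -0.4]
finger_gap: 85.6
grip_force: 0.0
```

Emit:
{"name": "arm_command", "arguments": {"moves": [[0, 0, 0.97, 0], [0, 0, 0.97, 0], [0, 0, 0.97, 0], [0, 0, 0.97, 0], [0, 0, 0.97, 0]]}}

```text
time_s: 6.62
position: [469.6, 389.9, 94.6]
orientation: [0.191, 0.982, -0.0, 0.0]
force: [0.6, 0.8, 0.7]
finger_gap: 85.3
grip_force: 0.0
```

Emit:
{"name": "arm_command", "arguments": {"moves": [[0, 0, 0.97, 0], [0, 0, 0.97, 0], [0, 0, 0.97, 0], [0, 0, 0, 0], [0, 0, 0, 0]]}}

```text
time_s: 7.03
position: [468.5, 389.4, 36.1]
orientation: [0.191, 0.982, -0.001, -0.001]
force: [0.6, -0.1, 0.6]
finger_gap: 85.3
grip_force: 0.0
```

Emit:
{"name": "arm_command", "arguments": {"moves": [[0, 0, 0, 0], [0, 0, 0, 0], [0, 0, 0, 0], [0, 0, 0, 0], [0, 0, 0, 0]], "hand": 1}}

```text
time_s: 7.45
position: [469.9, 391.9, 38.5]
orientation: [0.19, 0.982, 0.001, 0.001]
force: [0.2, 2.9, 2.2]
finger_gap: 25.8
grip_force: 1.2
```

Emit:
{"name": "arm_command", "arguments": {"moves": [[0, 0, 0, 0], [0, 0, 0, 0], [0, 0, 0, 0], [0, 0, 0, 0], [0, 0, 0, 0]]}}

```text
time_s: 7.87
position: [469.9, 391.9, 38.2]
orientation: [0.19, 0.982, 0.001, 0.001]
force: [-0.9, 0.2, 6.2]
finger_gap: 23.3
grip_force: 63.6
```

Emit:
{"name": "arm_command", "arguments": {"moves": [[0, 0, -0.5, 0], [0, 0, -1, 0], [0, 0, -1, 0], [0, 0, -1, 0], [0, 0, -1, 0]]}}

```text
time_s: 8.28
position: [468.0, 390.3, 127.1]
orientation: [0.19, 0.982, -0.001, -0.001]
force: [-0.4, 0.1, -2.3]
finger_gap: 23.1
grip_force: 62.2
```

Emit:
{"name": "arm_command", "arguments": {"moves": [[0, 0, -1, 0], [0, 0, -1, 0], [0, 0, -1, -0.069], [0, 0, -0.5, -0.069], [0, 0, 0, -0.069]]}}

```text
time_s: 8.7
position: [470.1, 391.8, 200.3]
orientation: [0.034, 0.999, 0.001, 0.001]
force: [0.2, -0.1, -1.6]
finger_gap: 23.6
grip_force: 62.5
```

Emit:
{"name": "arm_command", "arguments": {"moves": [[-0.2, -0.5, 0, 0], [-0.3, -0.96, 0, 0], [-0.3, -0.96, 0, 0], [-0.3, -0.96, 0, 0], [-0.3, -0.96, 0, 0]]}}

```text
time_s: 9.12
position: [489.7, 300.3, 195.6]
orientation: [0.038, 0.999, -0.001, -0.002]
force: [-0.0, 0.1, -2.2]
finger_gap: 23.3
grip_force: 62.4
```

Emit:
{"name": "arm_command", "arguments": {"moves": [[-0.3, -0.96, 0, 0], [-0.3, -0.96, 0, 0], [-0.3, -0.96, 0, 0], [-0.3, -0.96, 0, 0], [-0.3, -0.96, 0, 0]]}}

```text
time_s: 9.53
position: [512.5, 202.4, 195.7]
orientation: [0.038, 0.999, -0.001, -0.002]
force: [0.3, 0.7, -2.1]
finger_gap: 23.0
grip_force: 62.4
```

Emit:
{"name": "arm_command", "arguments": {"moves": [[-0.3, -0.96, 0, 0], [-0.3, -0.96, 0, 0], [-0.3, -0.96, 0, 0], [-0.3, -0.96, 0, 0], [-0.3, -0.96, 0, 0]]}}

```text
time_s: 9.95
position: [535.2, 104.8, 195.7]
orientation: [0.038, 0.999, -0.001, -0.002]
force: [0.8, -0.3, -2.0]
finger_gap: 23.2
grip_force: 62.4
```

Emit:
{"name": "arm_command", "arguments": {"moves": [[-0.3, -0.96, 0, 0], [-0.3, -0.96, 0, 0], [-0.3, -0.96, 0, 0], [0, 0, 0, 0], [0, 0, 0, 0]]}}

```text
time_s: 10.37
position: [549.1, 46.5, 195.9]
orientation: [0.039, 0.999, -0.0, -0.002]
force: [-0.4, 0.7, -2.3]
finger_gap: 23.5
grip_force: 62.4
```

```bash
python3 - <<'E'
from h import *
a=save('wrist','w2'); b=save('top','top2')
cv2.imwrite('pics/w2b.png',cv2.resize(a['pixels'][:,:,::-1],(800,600),interpolation=cv2.INTER_CUBIC))
E
```

```text
(no output)
```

View pics/w2b.png

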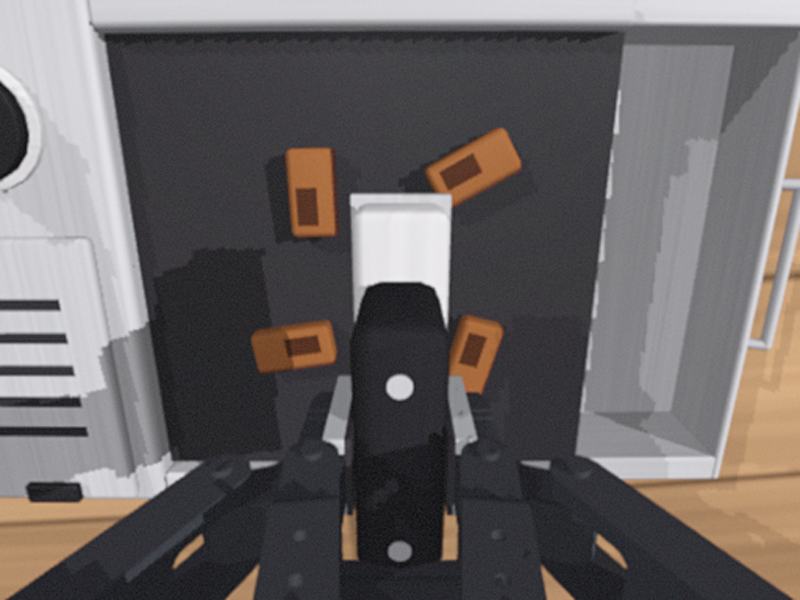

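The wrist view shows the scraper held square to the plate. Chip centres are at (310,190), (473,165), (294,346) and (475,353). The plate's front corners are at (107,33) and (623,33), and its +y edge runs down to (578,458).

```bash
python3 - <<'E'
from h import *
a=load('w2'); s=.64
g=np.load('g.npy');c,sn=np.cos(g[2]),np.sin(g[2]);R=np.array([[c,-sn],[sn,c]])
f=lambda u,v,z:(R.T@(w(a,u*s-.2,v*s-.2,z)[:2]-g[:2])-[0,10]).round(0)
print('corners',f(107,33,78),f(623,33,78),f(578,458,78),f(95,28,90), f(165,470,90))
for u,v in [(310,190),(473,165),(294,346),(475,353)]: print('chip',f(u,v,91))
print('scraper shoe corners, z~160', f(351,195,160),f(452,195,160))
st=read_state();print(st['position'],'tcp in plate',R.T@(st['position'][:2]-g[:2])-[0,10])
E
```

```text
corners [-113. -116.] [-112.  121.] [115. 123.] [-113. -115.] [ 114. -117.]
chip [-43. -24.]
chip [-54.  53.]
chip [ 37. -37.]
chip [42. 57.]
scraper shoe corners, z~160 [-48.   2.] [-48.  36.]
[549.36175976  47.90410096 196.30777749] tcp in plate [12.93899776 19.53046067]
```

Emit:
{"name": "arm_command", "arguments": {"moves": [[-0.27, -0.84, 0, 0], [-0.27, -0.84, 0, 0], [-0.27, -0.84, 0, 0], [-0.27, -0.84, 0, 0], [-0.27, -0.84, 0, 0]]}}

```text
time_s: 10.88
position: [570.9, -37.3, 196.9]
orientation: [0.036, 0.999, 0.0, -0.001]
force: [-0.3, 0.0, -2.7]
finger_gap: 23.4
grip_force: 62.5
```

Emit:
{"name": "arm_command", "arguments": {"moves": [[-0.26, -0.84, 0, 0], [0, 0, 0, 0], [0, 0, 0.9, 0], [0, 0, 0.9, 0], [0, 0, 0.9, 0]]}}

```text
time_s: 11.3
position: [575.1, -53.7, 142.9]
orientation: [0.036, 0.999, 0.0, 0.0]
force: [-0.4, -0.6, -2.1]
finger_gap: 23.6
grip_force: 62.5
```

Emit:
{"name": "arm_command", "arguments": {"moves": [[0, 0, 0.9, 0], [0, 0, 0.2, 0], [0, 0, 0, 0], [0, 0, 0, 0]]}}

```text
time_s: 11.63
position: [575.2, -54.1, 121.6]
orientation: [0.036, 0.999, 0.0, -0.0]
force: [0.2, 0.5, -2.2]
finger_gap: 23.5
grip_force: 62.3
```

```bash
python3 - <<'E'
from h import *
g=np.load('g.npy');c,sn=np.cos(g[2]),np.sin(g[2]);R=np.array([[c,-sn],[sn,c]])
st=read_state();print(st['position'],'plate',R.T@(st['position'][:2]-g[:2])-[0,10],st['force'],st['orientation'])
E
```

```text
[575.24652081 -54.08110918 121.55284127] plate [ 46.22416865 -80.28487553] [ 0.15450338  0.52534531 -2.23969345] [ 3.61029292e-02  9.99348062e-01  9.37750690e-05 -1.45085879e-04]
```

Emit:
{"name": "arm_command", "arguments": {"moves": [[0, 0, 0.12, 0], [0, 0, 0.12, 0], [0, 0, 0, 0]]}}

```text
time_s: 11.88
position: [575.7, -54.8, 117.1]
orientation: [0.036, 0.999, -0.0, 0.001]
force: [-0.3, -0.0, -2.0]
finger_gap: 23.0
grip_force: 62.3
```

Emit:
{"name": "arm_command", "arguments": {"moves": [[0, 0.2, 0.03, 0], [0, 0.4, 0, 0], [0, 0.4, 0, 0], [0, 0.4, 0, 0], [0, 0.4, 0, 0]]}}

```text
time_s: 12.3
position: [578.2, -18.0, 116.2]
orientation: [0.036, 0.999, -0.0, 0.0]
force: [0.1, -0.3, -0.7]
finger_gap: 22.9
grip_force: 62.6
```

Emit:
{"name": "arm_command", "arguments": {"moves": [[0, 0.4, 0, 0], [0, 0.4, 0, 0], [0, 0.4, 0, 0], [0, 0.4, 0, 0], [0, 0.4, 0, 0]]}}

```text
time_s: 12.72
position: [581.1, 21.6, 116.2]
orientation: [0.036, 0.999, -0.0, 0.0]
force: [0.5, -2.2, 0.1]
finger_gap: 23.3
grip_force: 63.0
```

Emit:
{"name": "arm_command", "arguments": {"moves": [[0, 0.4, 0, 0], [0, 0.4, 0, 0], [0, 0.4, 0, 0], [0, 0.4, 0, 0], [0, 0.4, 0, 0]]}}

```text
time_s: 13.13
position: [584.0, 61.4, 116.2]
orientation: [0.036, 0.999, -0.0, 0.0]
force: [0.2, -2.9, 3.1]
finger_gap: 23.4
grip_force: 63.2
```

Emit:
{"name": "arm_command", "arguments": {"moves": [[0, 0.4, 0, 0], [0, 0.4, 0, 0], [0, 0.4, 0, 0], [0, 0.4, 0, 0], [0, 0.4, 0, 0]]}}

```text
time_s: 13.55
position: [586.9, 101.4, 116.2]
orientation: [0.036, 0.999, -0.0, 0.0]
force: [0.4, -3.4, 3.9]
finger_gap: 22.9
grip_force: 63.5
```

Emit:
{"name": "arm_command", "arguments": {"moves": [[0, 0.4, 0, 0], [0, 0.4, 0, 0], [0, 0.4, 0, 0], [0, 0.4, 0, 0], [0, 0.4, 0, 0]]}}

```text
time_s: 13.97
position: [589.7, 141.3, 116.2]
orientation: [0.036, 0.999, -0.0, 0.0]
force: [0.1, -4.7, 4.9]
finger_gap: 23.4
grip_force: 63.6
```

```bash
python3 - <<'E'
from h import *
g=np.load('g.npy');c,sn=np.cos(g[2]),np.sin(g[2]);R=np.array([[c,-sn],[sn,c]])
st=read_state();print(st['position'],'plate',R.T@(st['position'][:2]-g[:2])-[0,10],st['force'],st['orientation'])
save('wrist','w3');a=save('top','top3')
E
```

```text
[589.7014085  141.27343821 116.17996926] plate [ 46.33142715 115.60369346] [ 0.10855022 -4.73610785  4.85959756] [ 3.63336214e-02  9.99339692e-01 -1.59394355e-04  1.49356543e-04]
```

Emit:
{"name": "arm_command", "arguments": {"moves": [[0, 0.3, 0, 0], [0, 0, 0, 0], [0, 0, -0.8, 0], [0, 0, -1, 0], [0, 0, -0.5, 0]]}}

```text
time_s: 14.48
position: [589.5, 147.9, 162.0]
orientation: [0.036, 0.999, 0.001, -0.001]
force: [0.8, -0.3, -1.9]
finger_gap: 23.3
grip_force: 62.4
```

Emit:
{"name": "arm_command", "arguments": {"moves": [[0.5, -0.8, 0, 0], [0.5, -0.9, 0, 0], [0.5, -0.9, 0, 0], [0.5, -0.9, 0, 0], [0.5, -0.9, 0, 0]]}}

```text
time_s: 14.9
position: [532.2, 62.7, 160.5]
orientation: [0.036, 0.999, 0.001, -0.001]
force: [-0.1, -0.6, -2.4]
finger_gap: 23.3
grip_force: 62.5
```

```bash
python3 - <<'E'
from h import *
a=save('wrist','w4')
cv2.imwrite('pics/w4b.png',cv2.resize(a['pixels'][:,:,::-1],(800,600),interpolation=cv2.INTER_CUBIC))
g=np.load('g.npy');c,sn=np.cos(g[2]),np.sin(g[2]);R=np.array([[c,-sn],[sn,c]])
st=read_state();print(st['position'],'plate',R.T@(st['position'][:2]-g[:2])-[0,10])
E
```

```text
[529.71788918  59.88476122 160.08641951] plate [-7.52963559 30.04011912]
```

View pics/w4b.png

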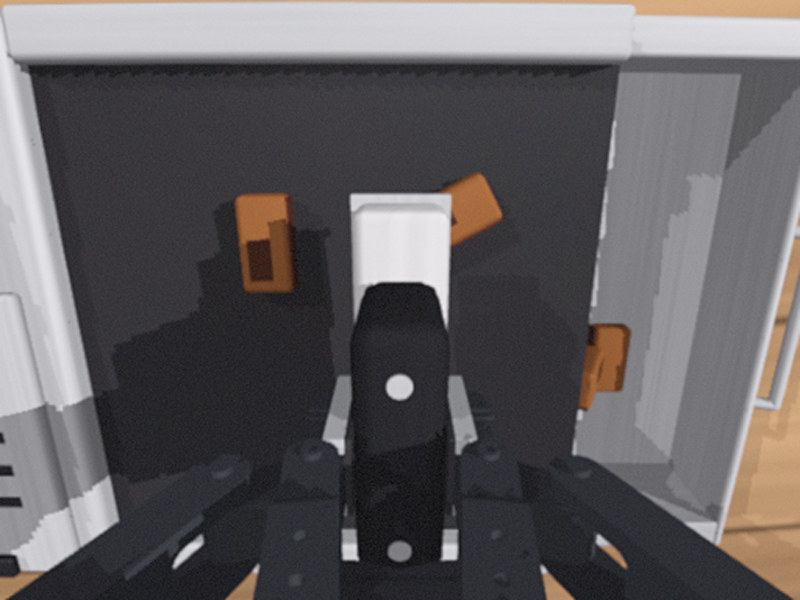

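Emit:
{"name": "arm_command", "arguments": {"moves": [[0.33, -0.92, 0, 0], [0.33, -0.92, 0, 0], [0.33, -0.92, 0, 0], [0.33, -0.92, 0, 0], [0.33, -0.92, 0, 0]]}}

```text
time_s: 15.37
position: [493.0, -26.7, 160.8]
orientation: [0.036, 0.999, 0.001, -0.001]
force: [-0.4, -0.4, -3.0]
finger_gap: 23.4
grip_force: 62.5
```

Emit:
{"name": "arm_command", "arguments": {"moves": [[0.33, -0.92, 0, 0], [0, 0, 0, 0], [0, 0, 0.9, 0], [0, 0, 0.9, 0], [0, 0, 0.2, 0]]}}

```text
time_s: 15.78
position: [483.8, -43.5, 118.5]
orientation: [0.037, 0.999, 0.001, -0.003]
force: [-0.9, -0.2, -4.0]
finger_gap: 23.1
grip_force: 62.3
```

Emit:
{"name": "arm_command", "arguments": {"moves": [[0, 0, 0, 0], [0, 0, 0.15, 0], [0, 0, 0.14, 0], [0, 0, 0, 0]]}}

```text
time_s: 16.12
position: [486.6, -44.4, 116.3]
orientation: [0.036, 0.999, 0.0, 0.0]
force: [-0.0, 0.8, -2.2]
finger_gap: 23.5
grip_force: 62.3
```

```bash
python3 - <<'E'
from h import *
g=np.load('g.npy');c,sn=np.cos(g[2]),np.sin(g[2]);R=np.array([[c,-sn],[sn,c]])
st=read_state();print(st['position'],'plate',R.T@(st['position'][:2]-g[:2])-[0,10],st['force'])
E
```

```text
[486.57588846 -44.44939391 116.32718954] plate [-42.91376832 -77.17373868] [-0.04245914  0.82523254 -2.20741889]
```

Emit:
{"name": "arm_command", "arguments": {"moves": [[0, 0.2, 0, 0], [0, 0.4, 0, 0], [0, 0.4, 0, 0], [0, 0.4, 0, 0], [0, 0.4, 0, 0]]}}

```text
time_s: 16.53
position: [489.0, -7.8, 116.4]
orientation: [0.036, 0.999, 0.0, 0.0]
force: [0.6, -0.4, -1.4]
finger_gap: 23.5
grip_force: 62.4
```

Emit:
{"name": "arm_command", "arguments": {"moves": [[0, 0.4, 0, 0], [0, 0.4, 0, 0], [0, 0.4, 0, 0], [0, 0.4, 0, 0], [0, 0.4, 0, 0]]}}

```text
time_s: 16.95
position: [491.9, 31.9, 116.2]
orientation: [0.036, 0.999, -0.0, 0.0]
force: [0.6, -1.6, -0.9]
finger_gap: 23.1
grip_force: 62.6
```

Emit:
{"name": "arm_command", "arguments": {"moves": [[0, 0.4, 0, 0], [0, 0.4, 0, 0], [0, 0.4, 0, 0], [0, 0.4, 0, 0], [0, 0.4, 0, 0]]}}

```text
time_s: 17.37
position: [494.8, 71.7, 116.2]
orientation: [0.036, 0.999, -0.0, 0.0]
force: [0.8, -0.5, -1.2]
finger_gap: 23.3
grip_force: 62.8
```

Emit:
{"name": "arm_command", "arguments": {"moves": [[0, 0.4, 0, 0], [0, 0.4, 0, 0], [0, 0.4, 0, 0], [0, 0.4, 0, 0], [0, 0.4, 0, 0]]}}

```text
time_s: 17.78
position: [497.6, 111.6, 116.2]
orientation: [0.036, 0.999, -0.0, 0.0]
force: [-0.1, -1.5, 0.6]
finger_gap: 23.4
grip_force: 63.0
```

Emit:
{"name": "arm_command", "arguments": {"moves": [[0, 0.4, 0, 0], [0, 0.4, 0, 0], [0, 0.4, 0, 0], [0, 0.4, 0, 0], [0, 0.4, 0, 0]]}}

```text
time_s: 18.2
position: [500.5, 151.5, 116.2]
orientation: [0.036, 0.999, -0.0, 0.0]
force: [-0.2, -2.5, 2.0]
finger_gap: 23.2
grip_force: 63.0
```

Emit:
{"name": "arm_command", "arguments": {"moves": [[0, 0.3, 0, 0], [0, 0, 0, 0], [0, 0, -0.8, 0], [0, 0, -1, 0], [0, 0, -0.8, 0]]}}

```text
time_s: 18.62
position: [499.9, 157.0, 167.7]
orientation: [0.036, 0.999, 0.0, -0.001]
force: [0.4, -0.7, -1.5]
finger_gap: 23.2
grip_force: 62.3
```

Emit:
{"name": "arm_command", "arguments": {"moves": [[0, -0.8, -1, 0], [0, -0.9, -0.5, 0], [0, -0.9, 0, 0], [0, -0.9, 0, 0], [0, -0.5, 0, 0]]}}

```text
time_s: 19.03
position: [494.3, 75.8, 197.5]
orientation: [0.037, 0.999, -0.0, -0.001]
force: [-0.1, -0.2, -2.2]
finger_gap: 23.1
grip_force: 62.6
```

```bash
python3 - <<'E'
from h import *
a=save('wrist','w5');save('top','top5');save('scene','scene5')
cv2.imwrite('pics/w5b.png',cv2.resize(a['pixels'][:,:,::-1],(800,600),interpolation=cv2.INTER_CUBIC))
g=np.load('g.npy');c,sn=np.cos(g[2]),np.sin(g[2]);R=np.array([[c,-sn],[sn,c]])
st=read_state();print(st['position'],'plate',R.T@(st['position'][:2]-g[:2])-[0,10])
E
```

```text
[494.45570551  76.75158166 197.3174931 ] plate [-43.93251881  44.27884525]
```

View pics/w5b.png

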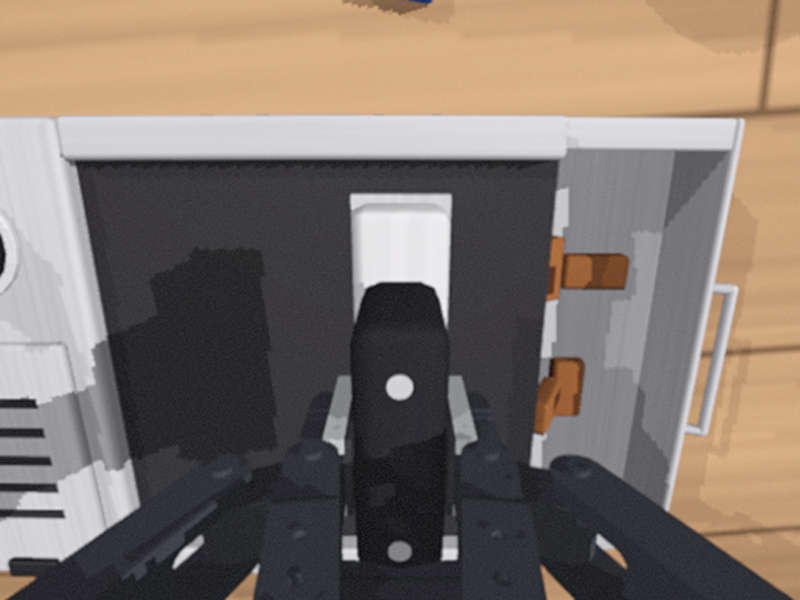

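Four chips show at the trough: (555,268), (595,271), (568,385) and (545,405). The plate itself looks clear. I'll check the one at the edge in an enlarged crop while I'm still holding the scraper.

```bash
python3 - <<'E'
from h import *
a=load('w5')['pixels'][135:290,330:440];b=load('scene5')['pixels'];
r=lambda x,w_,h_:cv2.resize(x[:,:,::-1],(w_,h_),interpolation=cv2.INTER_CUBIC)
P=load('scene5');g=np.load('g.npy');c,sn=np.cos(g[2]),np.sin(g[2])
u,v=proj(P,[g[0]-sn*160,g[1]+c*160,60])[0].astype(int);print(u,v)
cv2.imwrite('pics/m5.png',np.hstack([r(a,400,564),r(b[v-56:v+57,u-40:u+40],400,564)]))
E
```

```text
299 203
```

View pics/m5.png

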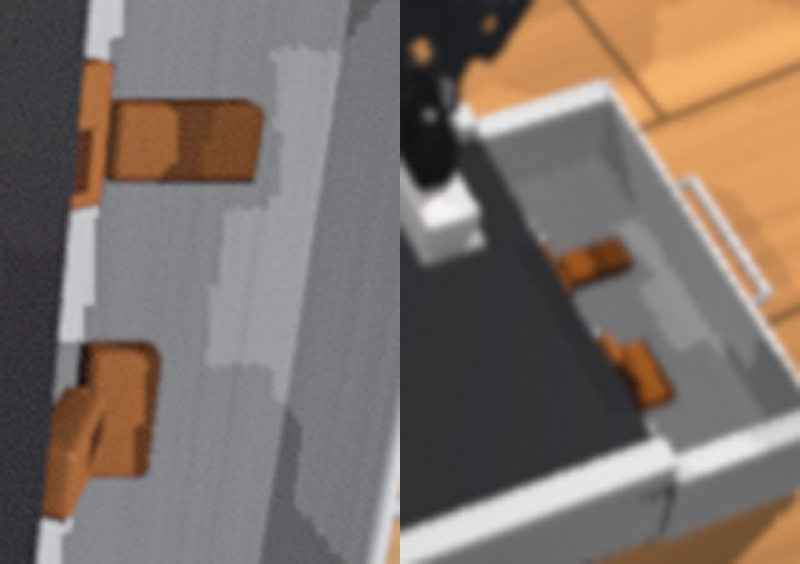

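The chips at the edge are cut off by the plate edge, so they lie below it: all four are in the trough. Next I'll put the scraper back on the table.

Emit:
{"name": "arm_command", "arguments": {"moves": [[0.15, 0.95, 0, 0], [0.15, 0.95, 0, 0], [0.15, 0.95, 0, 0], [0.15, 0.95, 0, 0], [0.15, 0.95, 0, 0]]}}

```text
time_s: 19.6
position: [486.4, 174.7, 197.5]
orientation: [0.036, 0.999, 0.0, -0.001]
force: [0.5, -0.5, -3.1]
finger_gap: 23.3
grip_force: 62.4
```

Emit:
{"name": "arm_command", "arguments": {"moves": [[0.15, 0.95, 0, 0], [0.15, 0.95, 0, 0], [0.15, 0.95, 0, 0], [0.15, 0.95, 0, 0], [0.15, 0.95, 0, 0]]}}

```text
time_s: 20.02
position: [478.1, 270.7, 197.4]
orientation: [0.036, 0.999, 0.0, -0.001]
force: [0.4, -0.0, -2.7]
finger_gap: 23.3
grip_force: 62.4
```

Emit:
{"name": "arm_command", "arguments": {"moves": [[0.15, 0.95, 0, 0], [0.15, 0.95, 0, 0], [0.15, 0.95, 0, 0], [0.15, 0.95, 0, 0], [0.15, 0.95, 0, 0]]}}

```text
time_s: 20.43
position: [469.8, 366.5, 197.2]
orientation: [0.036, 0.999, 0.0, -0.001]
force: [-0.6, -0.2, -2.4]
finger_gap: 22.8
grip_force: 62.4
```

Emit:
{"name": "arm_command", "arguments": {"moves": [[0.15, 0.95, 0, 0], [0, 0, 0.5, 0], [0, 0, 1, 0], [0, 0, 1, 0], [0, 0, 1, 0]]}}

```text
time_s: 20.85
position: [468.4, 384.4, 126.6]
orientation: [0.036, 0.999, 0.0, -0.0]
force: [-0.3, -0.1, -2.7]
finger_gap: 22.9
grip_force: 62.7
```

Emit:
{"name": "arm_command", "arguments": {"moves": [[0, 0, 1, 0], [0, 0, 1, 0], [0, 0, 1, 0], [0, 0, 0.6, 0], [0, 0, 0.4, 0]]}}

```text
time_s: 21.27
position: [467.4, 382.9, 45.3]
orientation: [0.036, 0.999, -0.001, -0.002]
force: [0.2, -0.4, -1.5]
finger_gap: 23.2
grip_force: 62.5
```

Emit:
{"name": "arm_command", "arguments": {"moves": [[0, 0, 0, 0], [0, 0, 0, 0]]}}

```text
time_s: 21.43
position: [469.1, 383.8, 48.0]
orientation: [0.036, 0.999, -0.0, -0.0]
force: [0.8, 0.2, -2.2]
finger_gap: 23.2
grip_force: 62.5
```

Emit:
{"name": "arm_command", "arguments": {"moves": [[0, 0, 0.15, 0], [0, 0, 0.15, 0], [0, 0, 0.1, 0], [0, 0, 0.05, 0], [0, 0, 0, 0]]}}

```text
time_s: 21.85
position: [469.3, 383.6, 39.1]
orientation: [0.036, 0.999, 0.0, 0.0]
force: [-0.5, -0.6, -3.2]
finger_gap: 23.5
grip_force: 62.5
```

Emit:
{"name": "arm_command", "arguments": {"moves": [[0, 0, 0.02, 0], [0, 0, 0, 0]]}}

```text
time_s: 22.02
position: [469.4, 383.7, 38.8]
orientation: [0.036, 0.999, 0.0, 0.0]
force: [-0.0, 0.1, -2.6]
finger_gap: 23.3
grip_force: 62.5
```

Emit:
{"name": "arm_command", "arguments": {"moves": [[0, 0, 0.04, 0], [0, 0, 0.03, 0], [0, 0, 0, 0]]}}

```text
time_s: 22.27
position: [469.5, 383.9, 38.2]
orientation: [0.036, 0.999, 0.0, 0.0]
force: [-1.4, -0.5, 4.2]
finger_gap: 23.2
grip_force: 63.2
```

Emit:
{"name": "arm_command", "arguments": {"moves": [[0, 0, 0, 0], [0, 0, 0, 0], [0, 0, 0, 0], [0, 0, 0, 0], [0, 0, 0, 0]], "hand": -1}}

```text
time_s: 22.68
position: [469.4, 383.6, 37.2]
orientation: [0.036, 0.999, 0.0, 0.0]
force: [-0.6, 0.1, -0.2]
finger_gap: 81.7
grip_force: 0.0
```

Emit:
{"name": "arm_command", "arguments": {"moves": [[0, 0, 0, 0], [0, 0, -0.4, 0], [0, 0, -0.8, 0], [0, 0, -1, 0], [0, 0, -1, 0]]}}

```text
time_s: 23.1
position: [468.8, 383.3, 101.9]
orientation: [0.036, 0.999, -0.0, -0.0]
force: [0.1, 1.6, -0.3]
finger_gap: 85.7
grip_force: 0.0
```

Emit:
{"name": "arm_command", "arguments": {"moves": [[0, 0, -1, 0], [0, 0, -1, 0], [0, 0, -1, 0], [0, 0, -1, 0], [0, 0, -1, 0]]}}

```text
time_s: 23.52
position: [469.2, 383.6, 203.0]
orientation: [0.036, 0.999, 0.0, 0.0]
force: [-0.5, 0.0, -0.9]
finger_gap: 85.2
grip_force: 0.0
```

Emit:
{"name": "arm_command", "arguments": {"moves": [[-0.09, -0.5, -0.8, 0], [-0.09, -0.98, 0, 0], [-0.09, -0.98, 0, 0], [-0.09, -0.98, 0, 0], [-0.09, -0.98, 0, 0]]}}

```text
time_s: 23.93
position: [471.8, 294.1, 218.1]
orientation: [0.036, 0.999, 0.0, 0.0]
force: [-0.3, 0.2, -0.6]
finger_gap: 85.3
grip_force: 0.0
```

Emit:
{"name": "arm_command", "arguments": {"moves": [[-0.09, -0.98, 0, 0], [-0.09, -0.98, 0, 0], [-0.09, -0.98, 0, 0], [-0.09, -0.98, 0, 0], [-0.09, -0.98, 0, 0]]}}

```text
time_s: 24.35
position: [473.6, 195.5, 218.0]
orientation: [0.036, 0.999, 0.0, 0.0]
force: [-0.5, 0.5, -0.1]
finger_gap: 85.2
grip_force: 0.0
```

Emit:
{"name": "arm_command", "arguments": {"moves": [[-0.09, -0.98, 0, 0], [-0.09, -0.98, 0, 0], [-0.09, -0.98, 0, 0], [-0.09, -0.98, 0, 0], [-0.09, -0.98, 0, 0]]}}

```text
time_s: 24.77
position: [475.4, 97.1, 218.0]
orientation: [0.036, 0.999, 0.0, 0.0]
force: [0.7, -0.8, 0.6]
finger_gap: 85.1
grip_force: 0.0
```

Emit:
{"name": "arm_command", "arguments": {"moves": [[-0.09, -0.98, 0, 0], [-0.09, -0.98, 0, 0], [-0.09, -0.98, 0, 0], [-0.09, -0.98, 0, 0], [-0.09, -0.98, 0, 0]]}}

```text
time_s: 25.18
position: [477.3, -1.3, 218.0]
orientation: [0.036, 0.999, -0.0, 0.0]
force: [-0.0, 0.6, 0.4]
finger_gap: 85.8
grip_force: 0.0
```

Emit:
{"name": "arm_command", "arguments": {"moves": [[0, 0, 0, 0.0805], [0, 0, 0, 0.0805], [0, 0, 0, 0.0805], [0, 0, 0, 0.0805], [0, 0, 0, 0.0805]]}}

```text
time_s: 25.6
position: [477.4, -0.5, 218.0]
orientation: [0.335, 0.942, 0.0, 0.0]
force: [0.1, 0.0, 1.4]
finger_gap: 85.2
grip_force: 0.0
```

Emit:
{"name": "arm_command", "arguments": {"moves": [[0, 0, 0, 0.0805], [0, 0, 0, 0.0805], [0, 0, 0, 0.0805], [0, 0, 0, 0.0805], [0, 0, 0, 0.0805]]}}

```text
time_s: 26.02
position: [477.3, -0.4, 217.9]
orientation: [0.6, 0.8, 0.0, 0.0]
force: [-0.8, -1.1, -0.1]
finger_gap: 85.6
grip_force: 0.0
```

Emit:
{"name": "arm_command", "arguments": {"moves": [[0, 0, 0, 0.0805], [0, 0, 0, 0.0805], [0, 0, 0, 0.0805], [0, 0, 0, 0.0805], [0, 0, 0, 0.0805]]}}

```text
time_s: 26.43
position: [477.3, -0.4, 217.9]
orientation: [0.81, 0.586, 0.0, 0.0]
force: [-0.1, 0.1, 0.1]
finger_gap: 85.6
grip_force: 0.0
```

Emit:
{"name": "arm_command", "arguments": {"moves": [[0, 0, 0, 0.0805], [0, 0, 0, 0.0805], [0, 0, 0, 0.0805], [0, 0, 0, 0.0805], [0, 0, 0, 0.0805]]}}

```text
time_s: 26.85
position: [477.3, -0.4, 217.9]
orientation: [0.948, 0.318, 0.0, 0.0]
force: [0.7, -0.1, -1.1]
finger_gap: 85.3
grip_force: 0.0
```

Emit:
{"name": "arm_command", "arguments": {"moves": [[0, 0, 0, 0.0805], [0, 0, 0, 0.0805], [0, 0, 0, 0.0805], [0, 0, 0, 0.0805], [0, 0, 0, 0.0805]]}}

```text
time_s: 27.27
position: [477.3, -0.3, 217.9]
orientation: [1.0, 0.022, 0.0, 0.0]
force: [-0.5, -0.1, -0.4]
finger_gap: 85.5
grip_force: 0.0
```

Emit:
{"name": "arm_command", "arguments": {"moves": [[0, 0, 0, 0.0805], [0, 0, 0, 0], [0, 0, 0, 0]]}}

```text
time_s: 27.52
position: [477.4, -0.4, 217.8]
orientation: [0.999, -0.034, 0.0, 0.0]
force: [-0.1, -0.2, 0.4]
finger_gap: 85.3
grip_force: 0.0
```

```bash
python3 - <<'E'
from h import *
a=save('wrist','w6');b=save('top','top6');save('scene','scene6')
cv2.imwrite('pics/m6.png',np.vstack([np.hstack([cv2.resize(a['pixels'],(400,300)),cv2.resize(b['pixels'][110:260,70:270],(400,300))]),])[:,:,::-1])
st=read_state();print(st['position'],st['orientation'],st['q'],st['force'])
E
```

```text
[ 4.77359444e+02 -3.44225151e-01  2.17492892e+02] [ 9.99414202e-01 -3.42233649e-02  1.20700306e-04 -4.28469149e-06] [-5.29162625e-02 -1.07017321e-01  2.02821670e+00  1.39258534e-05
  1.22015208e+00  1.58633538e+00] [-0.14439786 -0.28538646  0.29674372]
```

View pics/m6.png

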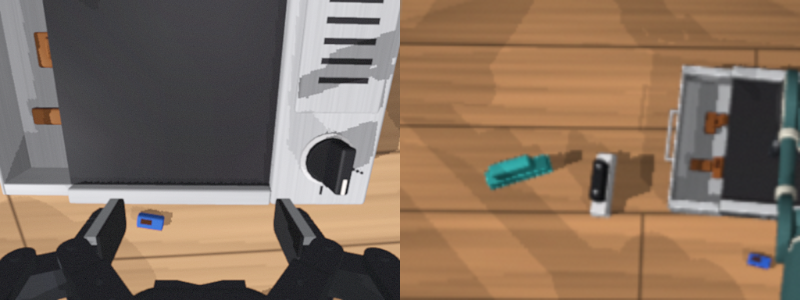

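The left panel (wrist) shows an empty plate, with the dial at (330,165) and its white line to the front. The right panel (top) shows the scraper upright at (603,183) and all four chips in the trough at about (712,122) and (707,163). Next I'll move over the dial.

Emit:
{"name": "arm_command", "arguments": {"moves": [[-0.13, 0.89, 0, 0], [-0.13, 0.89, 0, 0], [-0.13, 0.89, 0, 0], [-0.13, 0.89, 0, 0], [-0.13, 0.89, 0, 0]]}}

```text
time_s: 28.08
position: [457.8, -89.0, 217.4]
orientation: [0.999, -0.034, 0.0, 0.0]
force: [0.8, -0.8, -0.5]
finger_gap: 85.2
grip_force: 0.0
```

Emit:
{"name": "arm_command", "arguments": {"moves": [[-0.13, 0.89, 0, 0], [-0.13, 0.89, 0, 0], [-0.13, 0.89, 0, 0], [0, 0, 0, 0], [0, 0, 0, 0]]}}

```text
time_s: 28.5
position: [446.4, -141.4, 217.3]
orientation: [0.999, -0.036, 0.0, -0.0]
force: [-0.4, 0.2, -0.5]
finger_gap: 85.5
grip_force: 0.0
```

```bash
python3 - <<'E'
from h import *
a=save('wrist','w7')
g=np.load('g.npy');c,sn=np.cos(g[2]),np.sin(g[2]);P=lambda x,y,z:[g[0]+c*x-sn*y,g[1]+sn*x+c*y,z]
st=read_state();print(st['position'],st['orientation'],P(-75,-167.5,132))
pts=proj(a,[P(-75+sx*25,-167.5+sy*7,132) for sx,sy in [(1,1),(1,-1),(-1,-1),(-1,1)]]); print(pts.round(1).tolist())
u,v=pts.mean(0).astype(int); x0=max(0,u-67);y0=max(0,v-50);print(x0,y0)
cr=cv2.resize(a['pixels'][y0:y0+100,x0:x0+134,::-1],None,fx=5.9,fy=5.9,interpolation=cv2.INTER_CUBIC)
q=((pts-[x0,y0]+.5)*5.9-.5).astype(int); cv2.polylines(cr,[q],True,(0,255,0),1)
cv2.imwrite('pics/w7c.png',cr)
E
```

```text
[ 446.54988934 -140.74797945  217.29089092] [ 9.99370071e-01 -3.54874100e-02  3.28205238e-05 -3.23268974e-04] [np.float64(447.22741456637976), np.float64(-142.1560087130974), 132]
[[246.6, 163.1], [266.5, 163.1], [265.6, 228.0], [247.1, 228.0]]
189 145
```

View pics/w7c.png

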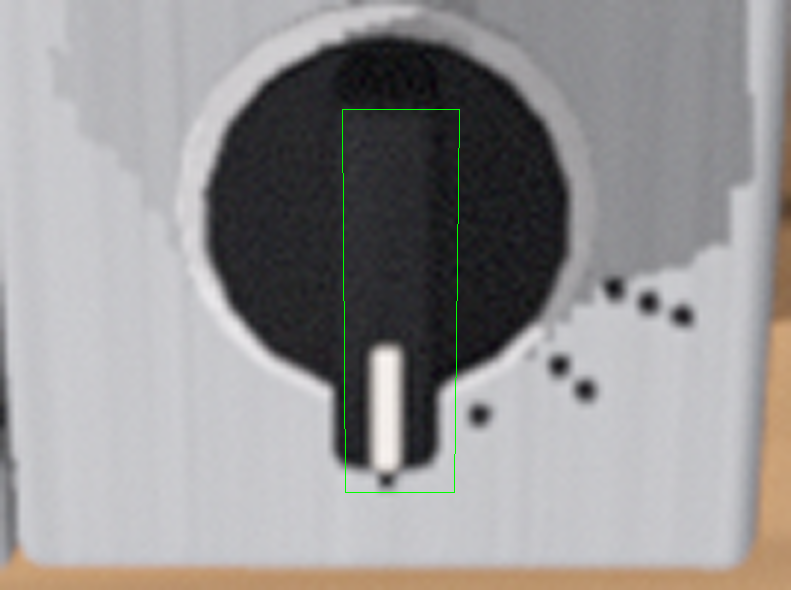

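The crop shows the dial's skirt centred at about (388,212), with the white line at (387,410) and the pips to its right. I'll compute the axis from the skirt, at z = 102.

```bash
python3 - <<'E'
from h import *
a=load('w7')
f=lambda x,y,z:w(a,(x+.5)/5.9-.5+189,(y+.5)/5.9-.5+145,z).round(1)
print('skirt L R T',f(205,212,102),f(570,212,102),f(388,38,102))
print('nose front',f(387,468,132),f(387,468,120),'rear',f(387,100,132),f(387,75,132))
print('rear skirt/ring z90',f(178,212,90),f(597,212,90),f(388,5,90))
print('one-pip etc', f(480,414,90),f(386,478,90))
E
```

```text
skirt L R T [ 452.8 -115.7  102. ] [ 449.2 -165.8  102. ] [ 475.1 -142.6  102. ]
nose front [ 425.8 -138.9  132. ] [ 420.6 -138.5  120. ] rear [ 473.4 -142.4  132. ] [ 476.5 -142.6  132. ]
rear skirt/ring z90 [ 449.7 -110.3   90. ] [ 445.4 -170.6   90. ] [ 477.5 -142.7   90. ]
one-pip etc [ 415.3 -152.    90. ] [ 405.9 -137.2   90. ]
```

Emit:
{"name": "arm_command", "arguments": {"moves": [[0.13, 0, 0, 0], [0, 0, 1, 0], [0, 0, 1, 0], [0, 0, 1, 0], [0, 0, 1, 0]]}}

```text
time_s: 28.97
position: [449.7, -140.1, 136.7]
orientation: [0.999, -0.034, 0.0, -0.0]
force: [-0.4, 0.7, -0.2]
finger_gap: 85.5
grip_force: 0.0
```

Emit:
{"name": "arm_command", "arguments": {"moves": [[0, 0, 1, 0], [0, 0, 0.5, 0], [0, 0, 0, 0], [0, 0, 0, 0]]}}

```text
time_s: 29.3
position: [449.2, -140.5, 107.1]
orientation: [0.999, -0.035, -0.0, -0.0]
force: [1.0, -0.3, 0.0]
finger_gap: 85.5
grip_force: 0.0
```

Emit:
{"name": "arm_command", "arguments": {"moves": [[0, 0, 0, 0], [0, 0, 0, 0], [0, 0, 0, 0], [0, 0, 0, 0], [0, 0, 0, 0]], "hand": 1}}

```text
time_s: 29.72
position: [449.6, -141.3, 108.0]
orientation: [0.999, -0.035, 0.001, 0.0]
force: [0.2, -0.9, -0.4]
finger_gap: 25.7
grip_force: 0.0
```

Emit:
{"name": "arm_command", "arguments": {"moves": [[0, 0, 0, 0], [0, 0, 0, 0], [0, 0, 0, 0], [0, 0, 0, 0]]}}

```text
time_s: 30.05
position: [449.5, -140.6, 108.0]
orientation: [0.999, -0.036, 0.0, -0.001]
force: [-0.6, 3.9, 5.4]
finger_gap: 12.8
grip_force: 59.4
```

```bash
python3 - <<'E'
from h import *
st=read_state()
for k in ['position','orientation','force','torque','finger_gap','grip_force']: print(k,np.round(st[k],4))
E
```

```text
position [ 449.4712 -140.5562  107.9678]
orientation [ 9.994e-01 -3.560e-02  3.000e-04 -6.000e-04]
force [-0.564   3.8524  5.4008]
torque [ 0.6244  0.158  -0.1277]
finger_gap 12.8167
grip_force 59.4021
```

Emit:
{"name": "arm_command", "arguments": {"moves": [[0, 0, 0, -0.05], [0, 0, 0, -0.05], [0, 0, 0, -0.05], [0, 0, 0, -0.05], [0, 0, 0, -0.05]]}}

```text
time_s: 30.47
position: [449.5, -140.8, 108.0]
orientation: [0.988, 0.153, 0.0, -0.0]
force: [-1.3, 3.6, 5.0]
finger_gap: 13.0
grip_force: 59.4
```

Emit:
{"name": "arm_command", "arguments": {"moves": [[0, 0, 0, -0.05], [0, 0, 0, -0.05], [0, 0, 0, -0.05], [0, 0, 0, -0.05], [0, 0, 0, -0.05]]}}

```text
time_s: 30.88
position: [449.6, -140.9, 108.0]
orientation: [0.942, 0.335, 0.001, -0.0]
force: [-1.0, 3.5, 4.5]
finger_gap: 12.8
grip_force: 59.3
```

Emit:
{"name": "arm_command", "arguments": {"moves": [[0, 0, 0, -0.05], [0, 0, 0, -0.05], [0, 0, 0, -0.05], [0, 0, 0, 0], [0, 0, 0, 0]]}}

```text
time_s: 31.3
position: [449.7, -141.0, 108.0]
orientation: [0.9, 0.436, 0.001, 0.0]
force: [-0.2, 3.8, 4.9]
finger_gap: 12.8
grip_force: 59.3
```

```bash
python3 - <<'E'
from h import *
st=read_state()
for k in ['position','orientation','force','torque','finger_gap','grip_force']: print(k,np.round(st[k],4))
o=st['orientation'];print('psi',2*np.arctan2(o[1],o[0]))
E
```

```text
position [ 449.7362 -140.9501  107.9724]
orientation [9.001e-01 4.358e-01 6.000e-04 1.000e-04]
force [-0.2331  3.7783  4.8923]
torque [ 0.5283  0.1107 -0.1631]
finger_gap 12.7538
grip_force 59.3403
psi 0.9018062932399006
```

Emit:
{"name": "arm_command", "arguments": {"moves": [[0, 0, 0, -0.04], [0, 0, 0, -0.04], [0, 0, 0, -0.04], [0, 0, 0, -0.04], [0, 0, 0, 0]]}}

```text
time_s: 31.72
position: [449.8, -141.0, 108.0]
orientation: [0.841, 0.541, 0.001, 0.0]
force: [-0.1, 1.9, 5.8]
finger_gap: 13.1
grip_force: 59.4
```

```bash
python3 - <<'E'
from h import *
st=read_state();o=st['orientation'];print('psi',2*np.arctan2(o[1],o[0]),st['torque'],st['force'])
a=save('wrist','w8')
# white pointer line: bright, low-sat blob near the dial's nose, between the fingers
p=np.array(st['position']); t=2*np.arctan2(o[1],o[0])
for z in (132,):
    n=[p[0]-25*np.cos(t),p[1]-25*np.sin(t),z]; m=[p[0]-12*np.cos(t),p[1]-12*np.sin(t),z]
    print(proj(a,[n,m,[p[0],p[1],z]]).round(0))
u,v=proj(a,[m])[0].astype(int)
G=cv2.cvtColor(a['pixels'],cv2.COLOR_RGB2GRAY)
print(G[v-16:v+40:3,u-24:u+24:3])
E
```

```text
psi 1.1439156943556006 [ 0.51973934 -0.0102383  -0.19989817] [-0.14853785  1.88028824  5.7608321 ]
[[258. 333.]
 [258. 309.]
 [258. 285.]]
[[ 26  30  24  23  35  33  28  28  27  27  24  23   7  45  63  41]
 [ 25  31  30  20  11  29  31  30  30  30  27  31  18  47  64  45]
 [ 24  33  21  16  21  31  46  84  72  24  35  23  22  41  67  49]
 [ 27  37  20  22  32  25  82 173 175  32  32  26  26  45  60  48]
 [ 25  29  23  21  34  32  82 172 174  37  14  28  22  42  64  42]
 [ 17  28  22  18  27  32  81 173 173  36  32  24  27  47  64  46]
 [ 30  40  23  27  29  32  83 173 173  38  23  27  18  38  64  39]
 [ 28  30  19  23  27  35  81 172 173  30  38  21  22  42  66  47]
 [ 24  32  29  23  33  26  81 170 173  33  27  26  26  39  58  48]
 [ 18  35  30  26  22  35  82 174 174  30  23  19  27  60  48  43]
 [ 29  45  40  28  36  37  80 173 174  24  24  28  25  71  52  36]
 [ 27  46 118  28  35  34  83 173 177  20  13  23  89 101  47  37]
 [ 49  86 157 144  40  23  77 173 175  15  15  49 150 112  71  48]
 [ 92 192 178 158 151 158 165 168 167 153 152 158 159 156 163  64]
 [ 86 149 154 159 159 161 162 164 165 163 159 157 155 157 160  90]
 [148 158 156 159 158 163 161 162 166 162 163 159 153 157 160 139]
 [134 157 157 159 159 159 162 161 163 165 164 160 156 156 157 129]
 [136 158 157 158 157 159 162 160 163 163 163 161 158 155 155 128]
 [136 162 159 157 157 158 161 163 161 164 165 162 161 158 155 125]]
```

The white line sits upright in the tool's frame, so the dial has followed to about 1.217 rad. The measured torque of -0.20 N m matches the spring at the third click. I'll hold briefly, check for creep and hand in.

Emit:
{"name": "arm_command", "arguments": {"moves": [[0, 0, 0, 0], [0, 0, 0, 0], [0, 0, 0, 0], [0, 0, 0, 0], [0, 0, 0, 0]]}}

```text
time_s: 32.18
position: [449.8, -141.0, 108.0]
orientation: [0.842, 0.54, 0.001, 0.0]
force: [-0.6, 2.6, 5.9]
finger_gap: 12.6
grip_force: 59.4
```

```bash
python3 - <<'E'
from h import *
st=read_state();o=st['orientation'];t=2*np.arctan2(o[1],o[0])
a=save('wrist','w9');b=save('top','top9');T=load('top0')
G=cv2.cvtColor(a['pixels'],cv2.COLOR_RGB2GRAY)[300:328,245:275]
print([round(float(np.average(np.arange(30),weights=(r>110)+1e-9)),1) for r in G[::5]])
# bystanders: change from the first picture around jar and tumbler
d=cv2.absdiff(b['pixels'],T['pixels']).max(2)[170:230,355:395]; print('changed px',int((d>60).sum()))
print(t,t+.073,st['torque'][2],st['time_s'])
if 1.17<t+.073<1.25: print(finish_job())
E
```

```text
[10.0, 10.0, 10.0, 10.0, 12.0, 13.4]
changed px 198
1.1414109684894855 1.2144109684894855 -0.1720463946186353 32.1833
the job is handed in; nothing more can be done
None
```

The job is handed in: all four chips are in the trough, the scraper stands upright on the table, and the dial is held at about 1.21 rad, the third click. The arm's path stayed clear of the jar and tumbler, but an automatic image check there flagged 198 changed pixels, which I did not look into; they may be the arm's shadow.

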